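# Hold a network module in the coding jig

## Task

Code the long network module: slide the jig's dust shutter fully open, take the long module out of the rack, lower it upright through the jig's slot and press it down on the sprung contacts as far as they go. The jig has no latch, so finish while still gripping the module and holding it pressed down; leave the two short plugs in the rack and do not disturb the screwdriver or the bottle.

Things in the scene. Friction and masses are not known exactly. Their poses are not given: they have to be found in the camera images.
- jig: Coding jig, fixed to the bench: black housing with clear end panes and a white slotted guide block on top, base plate 150 x 110 mm (x, y). Its flat top is 85 mm above the bench. Origin at the centre of its underside, on the bench, z up. The slot is 20 mm from the origin on the -x side, the shutter slides along x. It may stand on the robot's left or right, turned up to 0.45 rad.
- slot (a point): Centre of the slot's mouth, in the jig's top face, 85 mm above the bench; axes as the jig's. The slot is 14.4 mm (x) by 43.5 mm (y), 2 mm more than the module each way, 25 mm deep straight down, with a 2.5 mm bevel round its mouth; the contact block is in the hollow below. Two shutter rails 6.5 mm high run along x, 32 mm or more either side of the slot's centre.
- shutter (a joint): Dust shutter on the jig's top: steel plate 60 x 64 x 3 mm that lies over the slot; 0 = closed, grows as it slides towards the jig's +x, stop at 0.030 m (fully open, its edge then 15 mm from the slot's centre and clear of the bevel). At the start 0 to 0.006. Slides with 1 to 2 N and stays where it is left.
- tab (a point): Middle of the top edge of the shutter's upright tab, 106.5 mm above the bench; axes as the jig's. The tab is 10 mm thick (x), 30 mm wide (y) and stands 18 mm above the shutter plate, whose upper face is 88.5 mm above the bench. Closed, it is 35 mm from the slot's centre towards +x; it moves with the shutter.
- contacts (a joint): Sprung contact block in the chamber under the slot; value = how far it is pressed down, m: 0 = up, stop at 0.008. At rest its top is 40 mm below the slot's mouth. It begins to yield at about 4 N and takes about 10 N to reach the stop; the module's own weight does not move it, and it springs back when the push ends.
- rack: Grey module rack, fixed to the bench: base 152 x 78 mm, block 36 mm high with three pockets in a row along its x, 45 mm apart (one in the middle), each 15.4 x 44.5 mm and 30 mm deep, floor 6 mm above the bench. Origin at the centre of its underside, z up. It stands on the other side from the jig, turned up to 0.45 rad.
- module: The long network module: flat aluminium case 12.4 mm thick (x), 41.5 mm wide (y), 107.5 mm tall (z), about 160 g, smooth faces; two black plugs stand 4 mm up on its top end. The lowest 6 mm are a tongue, 1 mm slimmer all round. Origin at the centre of its lower end, z up. Stands upright in any one of the three pockets. Fits the slot either way round, its thickness along the slot's x.
- module_top (a point): Centre of the upper end face of the long module, 107.5 mm above its origin.
- plug_a: Short loop-back plug: same case but only 62 mm tall, with a plain top; origin at the centre of its lower end. Stands in another pocket and stays there.
- plug_b: The other short loop-back plug, same as plug_a; stays in its pocket.
- screwdriver: Screwdriver about 170 mm long and up to 30 mm thick lying on the bench between the jig and the rack; to be left alone.
- cleaner: White plastic bottle, 50 mm in diameter, 120 mm tall, on the far side of the bench; to be left alone. Origin at the centre of its underside.

How it is judged:
By the outcome, as a careful person would: the job done as asked, in the order asked, and still so for the second after the job is handed in, while the arm keeps its last pose, push and grip.
It also fails if it takes over 51 s, if anything falls off the work surface, if the arm or the gripper's body presses on something with over 40 N, if the wrist force passes 120 N, or if a joint passes its speed limit or range.

## Robot

A 6-joint arm with a two-finger parallel gripper is mounted at the origin on the work surface. World frame = base frame: x ahead of the robot, y to its left, z up, the work surface at z = 0. Lengths are in mm, angles in rad, forces in N, time in s.
With the tool pointing down it reaches from about 275 to 1000 mm from the base axis. Payload 8.4 kg.
Tool frame: the origin (TCP) lies on the centre line of the jaws, within the pads' length; the fingertips stand 14 mm ahead of it and the grasp point (between the pads) lies 5 mm behind it; z points along the fingers, y is the line along which they close (so a half turn about z gives the same grasp; the last joint's range is limited). The gripper opens to 85 mm and grips with 20 to 120 N. Pads are 22 mm wide; open, the fingers measure 114 mm over their backs; the gripper's body (76 mm by 85 mm) begins 54 mm behind the grasp point. The pads swing forward as they close: fully open they stand 13 mm farther back than shut.
Start: joints at [1.232, 0.353, 1.633, -0, 1.155, -0.002], TCP at [206.541, 589.889, 245.281] pointing down, gripper open.
Joint ranges: [-2.63, 2.63], [-0.92, 2.1], [0.06, 2.66], [-1.3, 4.44], [0, 2.69], [-3.02, 3.02]. Speed limits (rad/s): [2.22, 2.22, 2.79, 3.14, 3.14, 3.14].

## Interface

Orientations are given as [roll, pitch, yaw] about the fixed x, y, z axes, in that order (R = Rz(yaw) Ry(pitch) Rx(roll)).
In Python, from rig import r gives the robot as it stands.
- The arm moves only by the tool step_arm, never from a script. Its argument "plan" is text: rows parted by semicolons, each of 7 numbers parted by spaces: the turn, a rotation vector about the world's x, y, z in degrees, then the shift along the world's x, y, z in mm, then the closure in counts, from 0 (fully open) to 255 (shut). In form: rx ry rz x y z hand; .... A call has 1 to 8 rows; each row is the pose to reach, as a shift and turn from the pose commanded when the call began; what a row does not reach only later rows make up. A row lasts 1/10 s, in which the tool goes at most 50 mm and 8.59 degrees, less where a joint would pass 70% of its speed; a pose out of reach is approached as far as the arm can. A call with a gripper value outside its range is refused whole. The fingers move at their own pace and stop on an object; "force" is the grip in N (left out, the last holds). Time passes only in rows, so rows that repeat a pose let the fingers close. It gives the time, the measured TCP pose, the force, the opening and the grip force at its end, in the units of the state.
- r.sense(): the state, without advancing time (a new reading comes with each control period).
- r.grab_frame(name): name is "scene" or "top" or "wrist"; returns (picture, depth): 400x640x3 uint8, red, green, blue; 400x640 float32, mm along the optical axis (not along the pixel's ray), 0 where there is no reading.
- r.get_calibration(name): a dict with "K" (3x3 intrinsics, pixels), "world_from_camera" (4x4, takes a point from camera to world coordinates). Camera axes: x right, y down, z forward; pixel columns grow to the right and rows downward; lengths in mm; the calibration is good to about 2 mm. A picture is of the moment at which its call begins: read the wrist's pose just before it. get_calibration takes no time and is no camera call; for the wrist camera it gives the pose at the moment of the call.
- r.sign_off(): hands the job in; it is judged then, once.
The state is a dict: "clock": time; "qpos": joint angles; "qvel": joint speeds; "joint_efforts": joint torques, N m; "eef_pos": TCP position; "tcp_rot": TCP orientation; "contact_force": force on the tool from outside, world axes, zero at the start; "wrist_torque": the same for the moment, N m; "opening": opening from 0.0 (shut) to 1.0 (fully open); "grasp_force": force on a finger pad.
Only numpy, scipy, OpenCV 4.12 (cv2) and the standard library are available. Lean on these libraries where they do the work, as an engineer would, in place of code of your own. Each camera call takes 0.05 s, during which the arm holds its last target. There are 200 camera calls.

## Working session

There is one attempt and no reset: what is moved stays moved. The work goes in short steps, Python scripts to look and compute and a tool call to move; the robot and the scene stay as the last step left them, time stands still between calls to the robot, and variables do not carry over. Pictures are saved under pics/ and viewed, at most 10 in all, crops included, and the job is handed in when it is done.

Besides the shell and the picture viewer there is one more tool, called after "Emit:" by a JSON object that holds its "fn" and its "kwargs", one argument or row to a line. step_arm: Moves the arm, as the interface text tells. Its arguments: {"type":"object","properties":{"plan":{"type":"string"},"force":{"type":"number"}},"required":["plan"]}

```bash
mkdir -p pics
cat > h.py <<'E'
from rig import r
import numpy as np, cv2
def grab(n,fn=None):
    c=r.get_calibration(n); im,d=r.grab_frame(n)
    if fn: cv2.imwrite('pics/'+fn,im[:,:,::-1])
    return im,d,np.array(c['K']),np.array(c['world_from_camera'])
def cloud(d,K,T):
    v,u=np.mgrid[:d.shape[0],:d.shape[1]]
    P=np.stack([(u-K[0,2])/K[0,0]*d,(v-K[1,2])/K[1,1]*d,d],-1)
    W=P@T[:3,:3].T+T[:3,3]; W[d==0]=np.nan
    return W
def ray(u,v,z,K,T):
    a=T[:3,:3]@np.array([(u-K[0,2])/K[0,0],(v-K[1,2])/K[1,1],1]); o=T[:3,3]
    return o+a*(z-o[2])/a[2]
E
python3 - <<'E'
from h import *
im,d,K,T=grab('top','top1.png'); np.savez('top1.npz',im=im,d=d,K=K,T=T)
im2,d2,K2,T2=grab('scene','scene1.png'); np.savez('scene1.npz',im=im2,d=d2,K=K2,T=T2)
print(K,T.round(3),T2.round(2)); print(r.sense())
E
```

```text
[[376.29814275   0.         317.8059244 ]
 [  0.         376.29814275 195.94560556]
 [  0.           0.           1.        ]] [[ 1.20000e-02 -9.87000e-01  1.59000e-01  4.55056e+02]
 [-1.00000e+00 -1.40000e-02 -6.00000e-03  1.10400e+00]
 [ 8.00000e-03 -1.59000e-01 -9.87000e-01  9.04507e+02]
 [ 0.00000e+00  0.00000e+00  0.00000e+00  1.00000e+00]] [[-8.8000e-01  3.5000e-01 -3.3000e-01  8.0408e+02]
 [ 4.8000e-01  6.6000e-01 -5.8000e-01  3.9775e+02]
 [ 1.0000e-02 -6.7000e-01 -7.4000e-01  6.1170e+02]
 [ 0.0000e+00  0.0000e+00  0.0000e+00  1.0000e+00]]
{'clock': 0.1, 'qpos': array([ 1.23162435e+00,  3.53575556e-01,  1.63407432e+00, -1.01772088e-05,
        1.15519263e+00, -2.41117321e-03]), 'qvel': array([ 0.00025733, -0.00120664, -0.00242131, -0.00090228, -0.00061373,
        0.00140707]), 'joint_efforts': array([ 8.79263716e-04, -6.06363487e+01, -3.42817390e+01, -5.91148182e-05,
        3.93362759e-03, -6.13499992e-06]), 'eef_pos': array([206.39084098, 589.49819418, 244.63259545]), 'tcp_rot': array([-3.14034278e+00,  6.29207533e-06,  2.80483597e+00]), 'contact_force': array([-0.64552316,  0.5741996 ,  0.70770786]), 'wrist_torque': array([-0.02113743, -0.03859301,  0.0139587 ]), 'grasp_force': 0.0, 'opening': 1.0013419586245713}
```

View pics/top1.png

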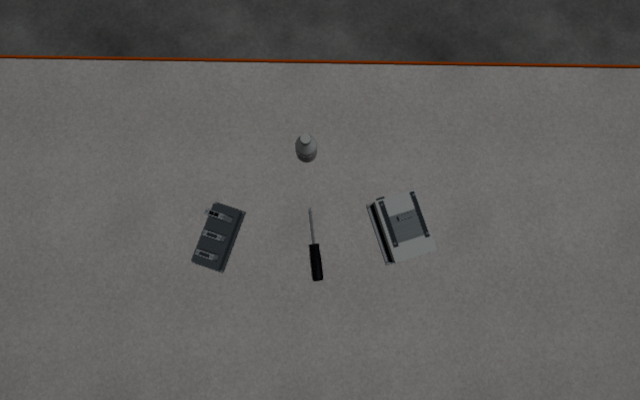

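View pics/scene1.png

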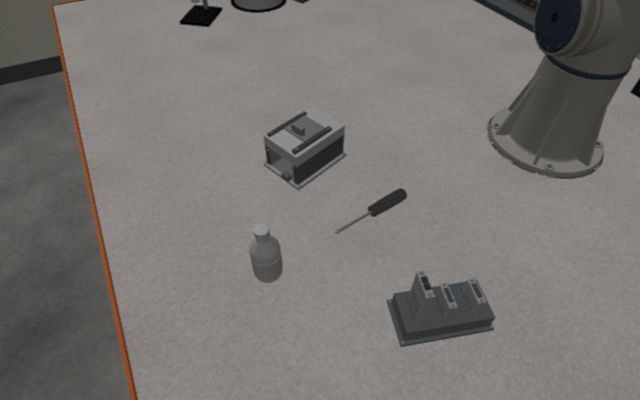

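Run:
```python
from h import *
z=np.load('top1.npz'); im,d,K,T=[z[k] for k in('im','d','K','T')]
s=np.load('scene1.npz')
a=cv2.resize(im[170:290,350:450],None,fx=5,fy=5,interpolation=2)[:600]
b=cv2.resize(s['im'][90:200,250:360],None,fx=2.7,fy=2.7,interpolation=2)
c=cv2.resize(s['im'][260:350,380:500],None,fx=2.4,fy=2.4,interpolation=2)
o=np.zeros((600,800,3),np.uint8);o[:a.shape[0],:500]=a;o[:297,500:797]=b;o[300:516,500:788]=c
cv2.imwrite('pics/crop1.png',cv2.convertScaleAbs(o[:,:,::-1],alpha=1.8))
for n,(K,T,d) in dict(top=(K,T,d),sc=(s['K'],s['T'],s['d'])).items():
    W=cloud(d,K,T)
    for nm,ys,lo,hi in (('jigtop',-1,80,87.3),('tab',-1,97,112),('rails',-1,90,94),('rack',1,33,39),('plugs',1,60,72),('mod',1,100,116)):
        m=(W[...,2]>lo)&(W[...,2]<hi)&(W[...,1]*ys>60)&(W[...,1]*ys<350)&(W[...,0]>250)&(W[...,0]<560)
        p=W[m]
        if len(p)>3: print(n,nm,len(p),p.mean(0).round(1),cv2.minAreaRect(p[:,:2].astype(np.float32)))
```

```text
top jigtop 1043 [ 495.6 -198.9   85.3] ((516.868896484375, -197.75421142578125), (120.31991577148438, 96.99656677246094), 17.96187400817871)
top tab 69 [ 543.2 -188.1  106.6] ((543.3448486328125, -188.50205993652344), (9.41828441619873, 29.28546905517578), 19.355670928955078)
top rails 437 [ 521.9 -191.7   91.5] ((530.8538818359375, -193.2362823486328), (84.54161071777344, 82.08466339111328), 17.824108123779297)
top rack 1167 [493.5 229.5  36.4] ((500.2286071777344, 230.71141052246094), (67.01089477539062, 140.1612091064453), 71.73587799072266)
top plugs 236 [480.8 235.5  68.4] ((500.38006591796875, 230.55743408203125), (42.881866455078125, 101.95450592041016), 71.30323791503906)
top mod 89 [541.3 212.6 112.6] ((542.7808837890625, 216.00448608398438), (41.64051055908203, 12.420360565185547), 72.13744354248047)
sc jigtop 672 [ 496.2 -187.7   85.6] ((515.0713500976562, -197.78831481933594), (122.45005798339844, 100.01342010498047), 17.5792293548584)
sc tab 101 [ 543.  -186.1  104.5] ((541.687255859375, -187.8594970703125), (11.047086715698242, 28.927221298217773), 19.81816291809082)
sc rails 435 [ 524.  -187.9   91.7] ((529.6195678710938, -192.4352569580078), (88.97457885742188, 83.83257293701172), 18.58357810974121)
sc rack 1862 [501.1 238.3  36.7] ((498.0460205078125, 230.87954711914062), (68.07324981689453, 140.939697265625), 71.96991729736328)
sc plugs 680 [489.  236.5  67.5] ((498.7214660644531, 231.07962036132812), (42.529991149902344, 102.96438598632812), 71.85297393798828)
sc mod 281 [544.5 219.1 110.8] ((541.2236938476562, 216.40444946289062), (42.7109260559082, 13.187362670898438), 71.55262756347656)
```

View pics/crop1.png

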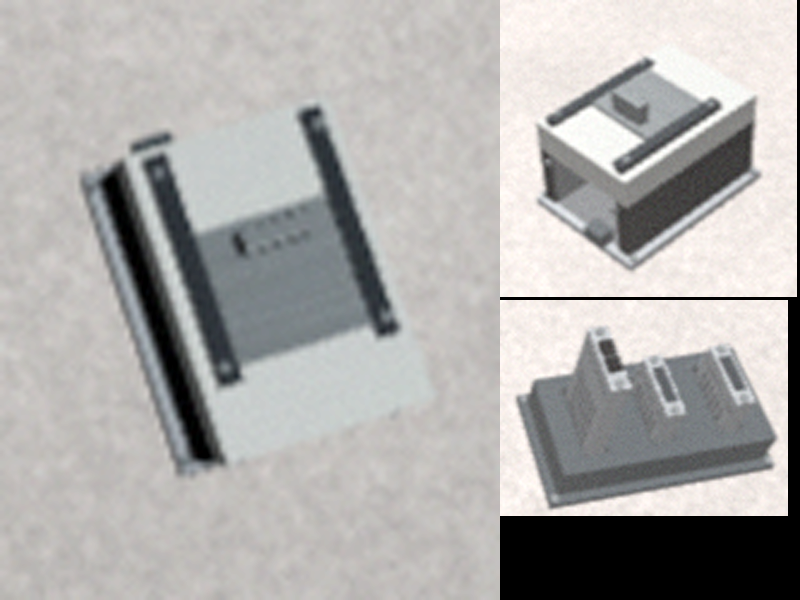

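The top view shows the jig on the right (-y), with its tab at about (405,217). The rack is on the left, with the long module in the far pocket at about (218,214). Jig yaw is about 18.4° and rack yaw about -18°. Next I'll move to the tab.

Emit:
{"fn": "step_arm", "kwargs": {
  "plan": "0 0 -52 160 -365 0 0;0 0 -52 160 -365 0 0;0 0 -52 160 -365 0 0;0 0 -52 160 -365 0 0;0 0 -52 160 -365 0 0;0 0 -52 160 -365 0 0;0 0 -52 160 -365 0 0;0 0 -52 160 -365 0 0"
}}

```text
clock: 0.9
eef_pos: [366.7, 222.9, 245.2]
tcp_rot: [3.141, 0.0, 1.897]
contact_force: [1.5, -0.1, -0.1]
opening: 0.999
grasp_force: 0.0
```

Emit:
{"fn": "step_arm", "kwargs": {
  "plan": "0 0 0 165 -380 -10 0;0 0 0 165 -380 -10 0;0 0 0 165 -380 -10 0;0 0 0 165 -380 -10 0;0 0 0 165 -380 -10 0;0 0 0 165 -380 -10 0;0 0 0 165 -380 -10 0;0 0 0 165 -380 -10 0"
}}

```text
clock: 1.7
eef_pos: [526.1, -144.1, 235.4]
tcp_rot: [-3.141, -0.0, 1.897]
contact_force: [0.9, 0.9, 0.1]
opening: 0.997
grasp_force: 0.0
```

Emit:
{"fn": "step_arm", "kwargs": {
  "plan": "0 0 0 17 -44 -40 120;0 0 0 17 -44 -80 120;0 0 0 17 -44 -80 120;0 0 0 17 -44 -80 120;0 0 0 17 -44 -80 120"
}}

```text
clock: 2.2
eef_pos: [543.6, -185.5, 157.5]
tcp_rot: [3.14, 0.001, 1.898]
contact_force: [0.4, -0.6, 0.3]
opening: 0.529
grasp_force: 0.0
```

Run:
```python
from h import *
s=r.sense();print(s['eef_pos'],s['opening'])
im,d,K,T=grab('wrist','w1.png')
W=cloud(d,K,T)
m=(W[...,2]>101)&(W[...,2]<112)&(abs(W[...,0]-543)<40)&(abs(W[...,1]+188)<40)
p=W[m];print(len(p),p.mean(0) if len(p) else 0, cv2.minAreaRect(p[:,:2].astype(np.float32)) if len(p) else 0)
```

```text
[ 543.5981574  -185.46400734  157.48058407] 0.5290662107061683
894 [ 541.21673024 -186.91132773  105.62548273] ((541.6278076171875, -187.96041870117188), (9.903919219970703, 30.364055633544922), 18.250530242919922)
```

View pics/w1.png

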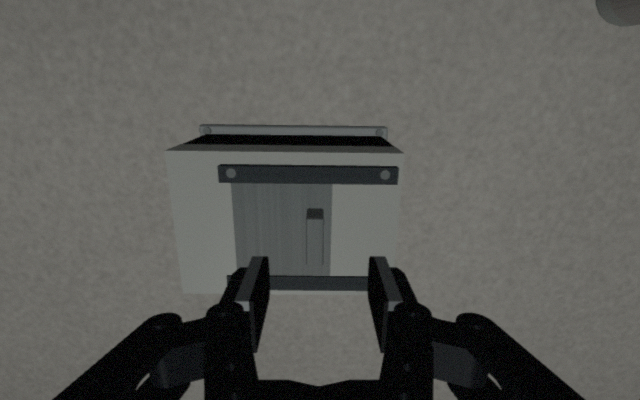

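The wrist view shows the shutter between its rails and the tab at about (315,240), already between the finger planes and measured at (541.6,-188). I'll descend and grip it.

Emit:
{"fn": "step_arm", "kwargs": {
  "plan": "0 0 0 -2 -2.5 -25 120;0 0 0 -2 -2.5 -48 120;0 0 0 -2 -2.5 -48 120;0 0 0 -2 -2.5 -48 255;0 0 0 -2 -2.5 -48 255;0 0 0 -2 -2.5 -48 255;0 0 0 -2 -2.5 -48 255;0 0 0 -2 -2.5 -48 255",
  "force": 25
}}

```text
clock: 3.05
eef_pos: [542.0, -188.5, 109.5]
tcp_rot: [3.139, 0.001, 1.897]
contact_force: [-1.1, 2.5, 7.2]
opening: 0.108
grasp_force: 30.0
```

Emit:
{"fn": "step_arm", "kwargs": {
  "plan": "0 0 0 4.7 1.6 0 255;0 0 0 9.5 3.1 0 255;0 0 0 14.2 4.7 0 255;0 0 0 19 6.3 0 255;0 0 0 21.8 7.2 0 255;0 0 0 21.8 7.2 0 255"
}}

```text
clock: 3.65
eef_pos: [564.2, -181.3, 109.5]
tcp_rot: [3.139, 0.001, 1.897]
contact_force: [0.5, 1.4, 6.7]
opening: 0.103
grasp_force: 29.9
```

Emit:
{"fn": "step_arm", "kwargs": {
  "plan": "0 0 0 1.9 0.6 0 255;0 0 0 3.8 1.3 0 255;0 0 0 5.7 1.9 0 255;0 0 0 6.6 2.2 0 255;0 0 0 6.6 2.2 0 255"
}}

```text
clock: 4.15
eef_pos: [568.1, -179.9, 109.3]
tcp_rot: [-3.139, 0.001, 1.898]
contact_force: [-9.8, -3.6, 13.2]
opening: 0.106
grasp_force: 30.7
```

Emit:
{"fn": "step_arm", "kwargs": {
  "plan": "0 0 0 -1 -0.4 0 120;0 0 0 -1 -0.4 0 100;0 0 0 -1 -0.4 0 100;0 0 0 -1 -0.4 30 100;0 0 0 -30 -10 60 100;0 0 0 -58 -20 80 100;0 0 0 -58 -20 80 100;0 0 0 -58 -20 80 100"
}}

```text
clock: 4.95
eef_pos: [511.6, -199.2, 188.2]
tcp_rot: [3.14, 0.001, 1.896]
contact_force: [1.1, -0.7, -0.1]
opening: 0.604
grasp_force: 0.0
```

Run:
```python
from h import *
s=r.sense();print(s['eef_pos'],s['opening'])
im,d,K,T=grab('wrist','w2.png')
np.savez('w2.npz',im=im,d=d,K=K,T=T)
W=cloud(d,K,T)
m=(W[...,2]>101)&(W[...,2]<112)&(abs(W[...,0]-568)<30)&(abs(W[...,1]+180)<30)
p=W[m];print('tab',len(p),cv2.minAreaRect(p[:,:2].astype(np.float32)) if len(p) else 0)
m=(W[...,2]<80)&(W[...,2]>20)&(np.hypot(W[...,0]-506,W[...,1]+200)<30)
p=W[m];print('slot-below',len(p),p[:,2].mean() if len(p) else 0)
```

```text
[ 511.58763509 -199.22504741  188.16633215] 0.604134743513699
tab 742 ((566.9042358398438, -179.51730346679688), (10.324213027954102, 30.03307342529297), 18.22048568725586)
slot-below 1044 50.84912883131209
```

View pics/w2.png

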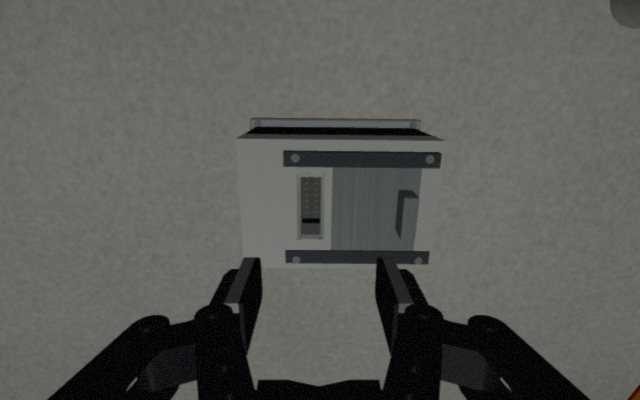

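The shutter is open and the slot is visible at about (311,206), with the contacts inside it. Now I'll measure the slot.

Run:
```python
from h import *
z=np.load('w2.npz'); im,d,K,T=[z[k] for k in('im','d','K','T')]
g=cv2.cvtColor(im,cv2.COLOR_RGB2GRAY)
print(g[206,285:345]);print(g[160:255,311])
for th,zz in ((None,0),):
  for t in (95,105,115,125):
    m=np.zeros_like(g);m[165:248,288:334]=(g[165:248,288:334]<t)
    m[:,329:]=0
    n,l,s,c=cv2.connectedComponentsWithStats(m)
    k=1+np.argmax(s[1:,4]);print(t,s[k],c[k])
for uv in ((311,206),):
  print(ray(*uv,85,K,T),ray(*uv,82.5,K,T))
W=cloud(d,K,T)
# white top-surface corners via depth
m=(abs(W[...,2]-85)<1.6)&(g>110)
p=W[m];u=np.array([np.cos(.319),np.sin(.319)]);v=np.array([-u[1],u[0]])
print('top ext x',np.percentile(p[:,:2]@u,[.5,99.5]),'y',np.percentile(p[:,:2]@v,[.5,99.5]),'z',np.median(p[:,2]))
```

```text
[116 117 116 119 119 119 117 119 116 115 117 111  99  91  92  85  60  56
  58  54  60  73  69  60  54  56  54  53  52  58  65  72  62  58  56  70
  93  98  99 111 117 114 114 117 116 115 105  80  80  82  83  80  78  75
  79  78  78  81  84  83]
[ 34  41  37  34  35  37  54  98 113 112 115 114 113 112 114 113 102  62
  51  50  55  49  47  50  53  52  55  56  56  56  53  55  52  58  51  54
  55  58  56  53  52  56  57  53  57  54  54  56  56  55  56  54  57  54
  54  53  55  50  27  10   0   5  12  33  51  56  56  55  53  57  51  57
  55  57  72  88  94  89  91 114 118 116 116 118 117 117 116 116 117 110
  56  43  43  43  40]
95 [ 297  177   26   63 1460] [309.86917808 207.95273973]
105 [ 296  175   28   65 1694] [309.90731995 207.31463991]
115 [ 288  165   41   76 2218] [310.03877367 201.30027051]
125 [ 288  165   41   83 3403] [308. 206.]
[ 505.5033805  -198.75736425   85.        ] [ 505.73002019 -199.58763015   82.5       ]
top ext x [367.61359952 506.77090304] y [-396.15611273 -301.06864074] z 84.40830801402376
```

Emit:
{"fn": "step_arm", "kwargs": {
  "plan": "0 0 -36.7 30 415 10 100;0 0 -36.7 30 415 10 100;0 0 -36.7 30 415 10 100;0 0 -36.7 30 415 10 100;0 0 -36.7 30 415 10 100;0 0 -36.7 30 415 10 100;0 0 -36.7 30 415 10 100;0 0 -36.7 30 415 10 100"
}}

```text
clock: 5.8
eef_pos: [538.7, 184.1, 195.6]
tcp_rot: [-3.141, 0.001, 1.258]
contact_force: [0.9, -0.5, 0.3]
opening: 0.608
grasp_force: 0.0
```

Run:
```python
from h import *
s=r.sense();print(s['eef_pos'],s['tcp_rot'],s['opening'])
im,d,K,T=grab('wrist','w3.png')
W=cloud(d,K,T)
for lo,hi in ((104,120),(64,71)):
    m=((W[...,2]>lo)&(W[...,2]<hi)&(np.hypot(W[...,0]-500,W[...,1]-225)<90)).astype(np.uint8)
    n,l,st,c=cv2.connectedComponentsWithStats(m)
    for k in range(1,n):
        if st[k,4]>60:
            p=W[l==k];print(lo,st[k],p.mean(0).round(1),cv2.minAreaRect(p[:,:2].astype(np.float32)))
```

```text
[538.71353589 184.1132757  195.64466629] [-3.14058949e+00  5.75506761e-04  1.25751859e+00] 0.6082312179993921
104 [ 297  135   20   68 1303] [541.2 218.5 114. ] ((540.5485229492188, 217.28675842285156), (41.728912353515625, 11.925012588500977), 71.94058227539062)
64 [ 178  127   24   56 1001] [457.  246.2  67.7] ((456.163330078125, 245.66827392578125), (41.51919937133789, 12.925908088684082), 72.22587585449219)
64 [239 127  21  56 953] [499.1 232.3  67.7] ((498.68829345703125, 231.7713165283203), (41.46393585205078, 12.730425834655762), 71.91763305664062)
```

View pics/w3.png

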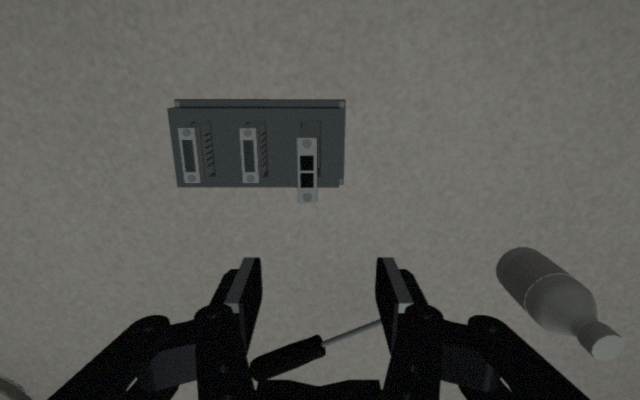

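The wrist view shows the module at about (307,170), measured at (541,216.6), and both plugs still in the rack.

Emit:
{"fn": "step_arm", "kwargs": {
  "plan": "0 0 0 2 20 0 120;0 0 0 2 20 -20 120;0 0 0 2 20 -40 120;0 0 0 2 20 -40 120;0 0 0 2 20 -40 120"
}}

```text
clock: 6.35
eef_pos: [540.6, 201.5, 156.0]
tcp_rot: [-3.14, 0.001, 1.257]
contact_force: [0.5, 0.0, 1.0]
opening: 0.529
grasp_force: 0.0
```

Emit:
{"fn": "step_arm", "kwargs": {
  "plan": "0 0 0 0.4 15 0 120;0 0 0 0.4 15 0 120;0 0 0 0.4 15 -20 120;0 0 0 0.4 15 -40 120;0 0 0 0.4 15 -60 120;0 0 0 0.4 15 -62 120;0 0 0 0.4 15 -62 120;0 0 0 0.4 15 -62 255",
  "force": 80
}}

```text
clock: 7.15
eef_pos: [542.0, 216.5, 96.0]
tcp_rot: [3.14, -0.001, 1.257]
contact_force: [0.4, -0.4, 0.1]
opening: 0.377
grasp_force: 0.0
```

Emit:
{"fn": "step_arm", "kwargs": {
  "plan": "0 0 0 0 0 0 255;0 0 0 0 0 0 255;0 0 0 0 0 0 255;0 0 0 0 0 0 255;0 0 0 0 0 0 255;0 0 0 0 0 0 255"
}}

```text
clock: 7.75
eef_pos: [542.0, 216.5, 96.1]
tcp_rot: [3.14, -0.001, 1.257]
contact_force: [-0.6, 0.1, 6.1]
opening: 0.133
grasp_force: 78.7
```

Emit:
{"fn": "step_arm", "kwargs": {
  "plan": "0 0 0 0 0 10 255;0 0 0 0 0 25 255;0 0 0 0 0 45 255;0 0 0 0 0 75 255;0 0 0 0 0 110 255;0 0 0 0 0 130 255;0 0 0 0 0 130 255"
}}

```text
clock: 8.45
eef_pos: [543.0, 216.8, 229.3]
tcp_rot: [3.136, -0.004, 1.257]
contact_force: [-0.2, -0.3, -1.0]
opening: 0.131
grasp_force: 78.0
```

Emit:
{"fn": "step_arm", "kwargs": {
  "plan": "0 0 36.5 -35 -416 0 255;0 0 36.5 -35 -416 0 255;0 0 36.5 -35 -416 0 255;0 0 36.5 -35 -416 0 255;0 0 36.5 -35 -416 0 255;0 0 36.5 -35 -416 0 255;0 0 36.5 -35 -416 0 255;0 0 36.5 -35 -416 0 255"
}}

```text
clock: 9.25
eef_pos: [507.8, -170.3, 224.3]
tcp_rot: [-3.141, -0.001, 1.894]
contact_force: [0.8, 0.6, -0.7]
opening: 0.133
grasp_force: 78.0
```

Emit:
{"fn": "step_arm", "kwargs": {
  "plan": "0 0 0 0 0 0 255;0 0 0 0 0 0 255"
}}

```text
clock: 9.45
eef_pos: [508.0, -169.5, 224.1]
tcp_rot: [-3.141, -0.001, 1.891]
contact_force: [0.5, 0.6, -0.5]
opening: 0.135
grasp_force: 78.1
```

Emit:
{"fn": "step_arm", "kwargs": {
  "plan": "0 0 0 -1.6 -30.5 0 255;0 0 0 -1.6 -30.5 -15 255;0 0 0 -1.6 -30.5 -30 255;0 0 0 -1.6 -30.5 -30 255;0 0 0 -1.6 -30.5 -30 255"
}}

```text
clock: 9.95
eef_pos: [507.3, -197.8, 194.7]
tcp_rot: [-3.141, -0.001, 1.895]
contact_force: [-0.0, -0.4, -0.8]
opening: 0.13
grasp_force: 78.1
```

Run:
```python
from h import *
s=r.sense();print(s['eef_pos'],s['tcp_rot'],s['contact_force'])
im,d,K,T=grab('wrist'); np.savez('w4.npz',im=im,d=d,K=K,T=T)
im2,d2,K2,T2=grab('scene'); np.savez('s4.npz',im=im2,d=d2,K=K2,T=T2)
o=np.zeros((600,800,3),np.uint8);o[:,:]=0
o[:400,:640]=im
o[400:600,:300]=cv2.resize(im2[60:160,240:390],None,fx=2,fy=2)
c=cv2.convertScaleAbs(o,alpha=1.7)
cv2.imwrite('pics/w4.png',c[:,:,::-1])
print(d[200:400:20,318])
```

```text
[ 507.25270051 -197.84511615  194.67227322] [-3.14088180e+00 -8.55659126e-04  1.89512182e+00] [-0.00573676 -0.40807688 -0.82384931]
[195.92072  166.13284  145.77956  126.909164 125.2801   124.83001
 129.98264  130.50969  400.7432   410.23407 ]
```

View pics/w4.png

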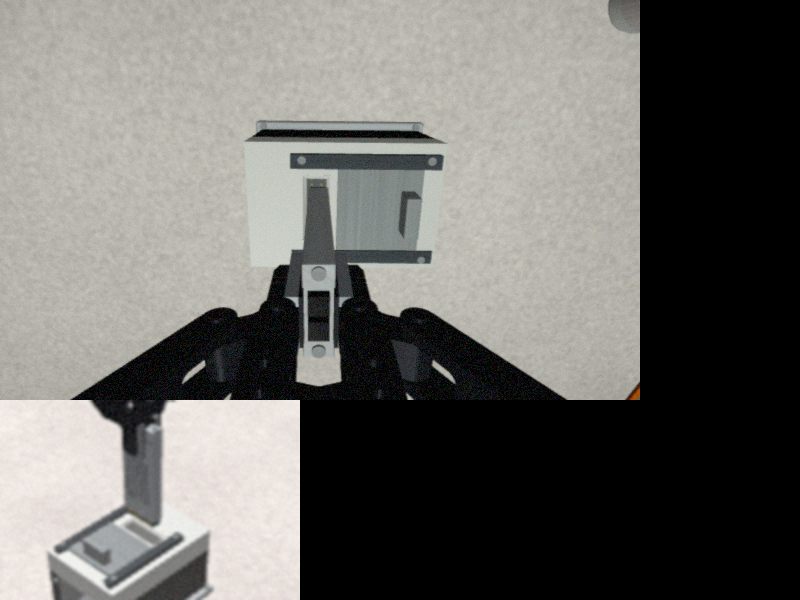

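The wrist view shows the module held upright, with its column centre at about 317 lined up with the slot at about (317,200). Now I'll check the offset along y.

Run:
```python
from h import *
z=np.load('w4.npz'); im,d,K,T=[z[k] for k in('im','d','K','T')]
W=cloud(d,K,T); t=np.array([507.25,-197.85]);a=1.895-np.pi/2
u=np.array([np.cos(a),np.sin(a)]);v=np.array([-u[1],u[0]])
X=(W[...,:2]-t)@u; Y=(W[...,:2]-t)@v; Z=W[...,2]
for lo,hi in ((110,130),(130,150),(150,170),(170,190)):
    m=(Z>lo)&(Z<hi)&(abs(X)<15)&(Y>5)&(Y<32); m[:,:300]=0;m[:,340:]=0
    print(lo,m.sum(),'face Y',np.median(Y[m]),'X',np.median(X[m]),np.percentile(X[m],[3,97]))
m=(Z>206)&(Z<220)&(abs(X)<9)&(abs(Y)<30)
print('top',m.sum(),Z[m].mean(),X[m].mean(),np.percentile(Y[m],[1,99]))
g=cv2.cvtColor(im,cv2.COLOR_RGB2GRAY)
print(g[183,296:340]);print(g[168:190,316])
c=lambda p,q:((ray(p,q,85,K,T)[:2]-t)@u,(ray(p,q,85,K,T)[:2]-t)@v)
print(c(303,183),c(331,183),c(317,177))
```

```text
110 182 face Y 21.656645273309948 X -0.8920034478294236 [-6.45678173  5.06368185]
130 247 face Y 21.63752568741523 X -0.8729364615179035 [-6.44284472  5.02553708]
150 337 face Y 21.63466508277469 X -0.3618095773418701 [-6.49089609  5.1556528 ]
170 531 face Y 21.5975800906319 X -0.39480237688076575 [-6.95168912  7.56229448]
top 4055 213.21351618027836 -0.4383839265340273 [-18.78918945  21.87025926]
[117 119 117 115 117 116 111  99 102  98  87  60  55  54  56  65  61  55
  52  52  56  53  51  58  61  66  58  57  55  56  77  98 104 109 114 118
 114 117 119 115 110  94  80  80]
[ 59  98 112 113 113 115 114 115 112 109  95  59  51  55  55  56  56  55
  47  35  40  46]
(np.float64(-11.588465980521898), np.float64(17.60735902491933)) (np.float64(8.286132885674956), np.float64(17.617086646833624)) (np.float64(-1.6475030253965475), np.float64(21.991020013267907))
```

Emit:
{"fn": "step_arm", "kwargs": {
  "plan": "0 0 0 -0.5 -3.3 0 255;0 0 0 -0.5 -3.3 -8 255;0 0 0 -0.5 -3.3 -14 255;0 0 0 -0.5 -3.3 -18 255;0 0 0 -0.5 -3.3 -22 255;0 0 0 -0.5 -3.3 -24 255;0 0 0 -0.5 -3.3 -24 255"
}}

```text
clock: 10.75
eef_pos: [506.6, -202.3, 170.4]
tcp_rot: [-3.141, -0.0, 1.894]
contact_force: [-0.6, -0.1, -1.1]
opening: 0.133
grasp_force: 78.1
```

Emit:
{"fn": "step_arm", "kwargs": {
  "plan": "0 0 0 0.2 1 0 255;0 0 0 0.2 1 -3 255;0 0 0 0.2 1 -6 255;0 0 0 0.2 1 -9 255;0 0 0 0.2 1 -9 255"
}}

```text
clock: 11.25
eef_pos: [506.7, -201.2, 161.3]
tcp_rot: [-3.141, -0.0, 1.894]
contact_force: [-0.5, -0.9, -0.9]
opening: 0.133
grasp_force: 78.3
```

Emit:
{"fn": "step_arm", "kwargs": {
  "plan": "0 0 0 0 0 -4 255;0 0 0 0 0 -8 255;0 0 0 0 0 -12 255;0 0 0 0 0 -16 255;0 0 0 0 0 -20 255;0 0 0 0 0 -24 255;0 0 0 0 0 -24 255"
}}

```text
clock: 11.95
eef_pos: [506.6, -201.2, 137.1]
tcp_rot: [-3.141, -0.001, 1.894]
contact_force: [-0.0, -0.3, -0.4]
opening: 0.132
grasp_force: 78.3
```

Emit:
{"fn": "step_arm", "kwargs": {
  "plan": "0 0 0 0 0 -2 255;0 0 0 0 0 -4 255;0 0 0 0 0 -6 255;0 0 0 0 0 -6 255",
  "force": 100
}}

```text
clock: 12.35
eef_pos: [507.2, -201.4, 132.0]
tcp_rot: [3.141, 0.0, 1.894]
contact_force: [-0.4, 0.7, 4.7]
opening: 0.129
grasp_force: 101.4
```

Contact force has started at 4.7 N. I'll keep pressing towards the stop.

Emit:
{"fn": "step_arm", "kwargs": {
  "plan": "0 0 0 0 0 -2 255;0 0 0 0 0 -4 255;0 0 0 0 0 -4 255;0 0 0 0 0 -4 255"
}}

```text
clock: 12.75
eef_pos: [507.3, -201.4, 128.3]
tcp_rot: [3.141, 0.0, 1.894]
contact_force: [-1.4, 1.2, 6.4]
opening: 0.131
grasp_force: 101.9
```

Emit:
{"fn": "step_arm", "kwargs": {
  "plan": "0 0 0 0 0 -1 255;0 0 0 0 0 -2 255;0 0 0 0 0 -2 255;0 0 0 0 0 -2 255"
}}

```text
clock: 13.15
eef_pos: [507.4, -201.4, 127.1]
tcp_rot: [3.141, 0.001, 1.894]
contact_force: [-3.9, 2.2, 15.6]
opening: 0.128
grasp_force: 102.9
```

Emit:
{"fn": "step_arm", "kwargs": {
  "plan": "0 0 0 0 0 -0.8 255;0 0 0 0 0 -0.8 255;0 0 0 0 0 -0.8 255;0 0 0 0 0 -0.8 255"
}}

```text
clock: 13.55
eef_pos: [507.5, -201.4, 127.0]
tcp_rot: [3.141, 0.001, 1.894]
contact_force: [-6.2, 4.2, 22.4]
opening: 0.125
grasp_force: 104.3
```

Run:
```python
from h import *
im,d,K,T=grab('scene'); W=cloud(d,K,T)
im,d1,K,T=grab('wrist','w5.png'); W1=cloud(d1,K,T)
for w in (W,W1):
    m=(w[...,2]>100)&(w[...,2]<109)&(np.hypot(w[...,0]-568,w[...,1]+180)<22)
    p=w[m];print('tab',len(p),p.mean(0) if len(p) else 0)
m=(W1[...,2]>138)&(W1[...,2]<155)&(np.hypot(W1[...,0]-506,W1[...,1]+200)<18)
print('top z',m.sum(),np.percentile(W1[m][:,2],[10,50,90]))
s=r.sense();print(s['eef_pos'],s['contact_force'],s['clock'])
```

```text
tab 86 [ 567.92290765 -177.71060199  105.77813642]
tab 1431 [ 565.7229415  -178.76852984  105.14075741]
top z 4034 [142.76357244 146.00489257 149.80101372]
[ 507.5033852  -201.43437085  127.02335743] [-4.6654582   3.93868601 23.19296472] 13.65
```

View pics/w5.png

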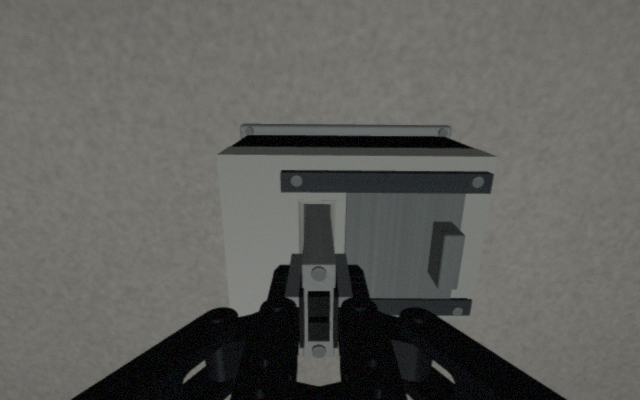

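The final view shows the module seated in the slot at about (317,225), and the shutter still open with its tab at about (447,255). The force rose from 15.6 to 22 N with no further travel, so the contacts are on their stop.

```bash
python3 -c "
from rig import r
print(r.sign_off())"
```

```text
the job is handed in; nothing more can be done
None
```

I slid the shutter open to its stop, put the long module upright through the slot, and handed the job in with the arm still gripping it and pressing the contacts against their stop at about 22 N; the arm clock read 13.65 s of the 51 s allowed.

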